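# Unfold the clamp's crank and clamp the test block

## Robot

A 6-joint arm with a two-finger parallel gripper is mounted at the origin on the work surface. World frame = base frame: x ahead of the robot, y to its left, z up, the work surface at z = 0. Lengths are in m, angles in rad, forces in N, time in s.
With the tool pointing down it reaches from about 0.375 to 0.825 m from the base axis. Payload 5.5 kg.
Tool frame: the origin (TCP) lies midway between the tips of the shut fingers; the grasp point (between the pads) lies env.grip_point_offset behind it (env.grip_point_offset is the distance from the TCP to the grasp point, in m); z points along the fingers, y is the line along which they close (so a half turn about z gives the same grasp; the last joint's range is limited). The gripper opens to 85 mm and grips with 20 to 120 N. Pads are 22 mm wide; open, the fingers measure 114 mm over their backs; the gripper's body (76 mm by 85 mm) begins 54 mm behind the grasp point. The pads swing forward as they close: fully open they stand 13 mm farther back than shut.
Start: joints at [-1.306, 0.314, -0.047, 1.21, 0, 1.571], TCP at [0.157, -0.579, 0.231] pointing down, gripper open.
Joint ranges: [-2.67, 2.67], [-0.69, 1.73], [-1.03, 1.25], [-2.08, 2.16], [-1.42, 1.45], [-3.14, 3.14]. Speed limits (rad/s): [2.39, 2.39, 3.01, 3.14, 3.14, 3.14].

## Interface

Orientations are given as [roll, pitch, yaw] about the fixed x, y, z axes, in that order (R = Rz(yaw) Ry(pitch) Rx(roll)).
In Python, from rig import env gives the robot as it stands.
- The arm moves only by the tool send_rows, never from a script. Its argument "targets" is a list of rows, each an object of numbers: "claw": the gripper command: -1 is shut, 1 is fully open, values between are in proportion; "dx", "dy", "dz": the shift along the world's x, y, z scaled (see below); "spin": the turn about the world's z scaled (see below). A call has 1 to 20 rows; each row shifts and turns the commanded pose from where the row before left it; what a row does not reach is not made up. The controller multiplies each number of a shift by 0.03 m and each number of a turn by 10 degrees. A row lasts 1/8 s, in which the tool goes at most 62.5 mm and 10.7 degrees, less where a joint would pass 70% of its speed; a pose out of reach is approached as far as the arm can. A call with a number of a shift or a turn outside -1 to 1 is refused whole. A call with a gripper value outside its range is refused whole. The fingers move at their own pace and stop on an object; the grip force is fixed at half the most. Time passes only in rows, so rows that do not move let the fingers close. It gives the time, the measured TCP pose, the force, the opening and the grip force at its end, in the units of the state.
- env.get_obs(): the state, without advancing time (a new reading comes with each control period).
- env.camera(name): name is "side" or "top"; returns a dict with "pixels" (384x512x3 uint8, blue, green, red), "depth" (384x512 float32, m along the optical axis (not along the pixel's ray), 0 where there is no reading), "intrinsics" (3x3 intrinsics, pixels), "R" (3x3) and "t" (3): a world point X has camera coordinates R X + t. Camera axes: x right, y down, z forward; pixel columns grow to the right and rows downward; lengths in m; the calibration is good to about 2 mm. A picture is of the moment at which its call begins.
- env.close_job(): hands the job in; it is judged then, once.
The state is a dict: "clock": time; "joint_pos": joint angles; "qd": joint speeds; "joint_torque": joint torques, N m; "tcp_pos": TCP position; "tool_rot": TCP orientation; "wrist_force": force on the tool from outside, world axes, zero at the start; "ft_torque": the same for the moment, N m; "width": finger opening in m; "gripper_force": force on a finger pad.
Only numpy, scipy, OpenCV 4.12 (cv2) and the standard library are available. Lean on these libraries where they do the work, as an engineer would, in place of code of your own. Each camera call takes 0.05 s, during which the arm holds its last target. There are 200 camera calls.

## Task

In the bench clamp one concrete test block stands loose between the jaws. Swing the folded crank handle of the handwheel fully upright, against its stop, push it down along its own length so that it latches (the wheel stays locked until then), and crank the wheel clockwise, seen from above, until by feel the block is firmly clamped but not crushed: the crank gets heavier, to about twice what it took to run the jaw up. Leave the handle latched upright, let go, and do not disturb the two spare blocks or the other things on the bench.

Things in the scene. Friction and masses are not known exactly. Their poses are not given: they have to be found in the camera images.
- clamp: Grey cast bench clamp fixed to the table; origin on the table under the handwheel's upright axis. The jaw gap lies 135 to 201 mm along its +y, moving jaw nearer the wheel; jaws 80 mm wide, tops 72 mm above the table. Its 12 mm bed also carries the spare blocks, at x about +118 mm. Wheel rim: ring of 75 mm radius, 16 mm thick, mid-plane 90 mm above the table.
- wheel_hub (a point): Centre of the handwheel's hub on its axis, 82 mm above the table. A steel bolt that rises from a post of the clamp into the crank's bracket locks the wheel until the crank is latched.
- wheel (a joint): Handwheel angle, rad, 0 at the start, growing clockwise seen from above. It stays where it is left. One turn drives the jaw 24 mm towards the fixed jaw. While the jaw runs free, the crank takes a sideways push of about 3.5 N at the grip; about 5 N at a 30 N jaw force, 6.5 N at 60 N, 8 N at 90 N and 11 N at 150 N.
- crank_pivot (a point): Pivot of the folding handle, in a steel bracket on the rim, 75 mm from the wheel's axis, 120 mm above the table; at the start on the clamp's -x side. It turns with the wheel: its x axis points inwards to the wheel's axis, z up. Bracket: 24 mm wide, from 35 mm outwards to 18 mm inwards of the pivot, top 128 mm above the table.
- grip_mid (a point): Point on the axis of the black round grip, 85 mm from the pivot (75 mm when latched). Grip 26 mm in diameter, from 28 to 115 mm from the pivot; it spins freely about its length, its x axis, which points away from the pivot. Folded it lies level over the wheel, pointing across the hub, its axis 120 mm above the table; below its outer half it is free down to the hub, 82 mm above the table.
- crank (a joint): Fold angle of the handle, rad: 0 folded flat inwards over the wheel, 1.571 upright (a stop). It starts between 0 and 0.3, turns in the upright plane through the wheel's axis and the pivot, and stays where it is left; about 2 N at the grip moves it.
- latch (a joint): How far the handle is pushed in along its length towards the pivot, m: 0 out, 0.010 fully in and latched. It only goes in while the handle is held fully upright, against its stop (less than 0.07 rad off, else its foot catches on the socket); it takes about 8 N and bottoms hard. Latched, it stays in, the handle cannot fold, and its foot has pushed the lock bolt out of the bracket for good.
- jaw_face (a point): Middle of the moving jaw's face, 42 mm above the table; it moves along the clamp's +y as the wheel turns.
- jaw: The moving jaw, 80 x 30 x 58 mm; origin at the lower edge of its face, on the bed. Its face is a 12 mm black rubber pad that gives about 1 mm for every 40 N.
- block_thin: Concrete block 70 (x) x 40 (y, clamped) x 80 mm high, 0.5 kg, origin at the centre of its underside. Any one of the three blocks may be the one between the jaws; the other two are spares standing on the bed beside the jaws.
- block_mid: Concrete block 70 x 47 x 80 mm high, 0.6 kg, origin as above.
- block_thick: Concrete block 70 x 54 x 80 mm high, 0.68 kg, origin as above.
- wash_bottle: White plastic wash bottle, 72 mm diameter, 235 mm high with its spout; bystander.
- cylinder_100: Glass measuring cylinder 200 mm high on a 64 mm foot; bystander.
- beaker: Glass beaker, 80 mm diameter, 100 mm high; bystander.
- jar: Amber jar, 68 mm diameter, 100 mm high; bystander.
- spanner: Steel spanner 170 mm long lying on the table; bystander.

How it is judged:
On the way, in this order (a step that is already met when the one before it is completed fails the run):
1. the crank handle is swung upright and pushed in until latched (value of joint crank above 1.45 rad and value of joint latch above 0.0075 m), for 0.1 s.
2. with the handle latched, the jaw clamps the block with more than 30 N (all of step 1 and (contact force between jaw and block_thin above 30 N or contact force between jaw and block_mid above 30 N or contact force between jaw and block_thick above 30 N)), for 0.2 s.
At the end, for the whole second after the job is handed in: The handle is upright (fold angle above 1.45 rad) and latched (pushed in more than 7.5 mm), the wheel is at rest (below 0.05 rad/s), the moving jaw presses the block between the jaws with more than 30 N, and all three blocks stand upright (within 0.1 rad) (all of step 2 and velocity of joint wheel below 0.05 rad/s and not (velocity of joint wheel below -0.05 rad/s) and angle between each of block_thin, block_mid, block_thick's own z axis and vertical below 0.1 rad); the robot touches nothing.
It fails at once if the block is crushed: the jaw presses it with more than 200 N (contact force between jaw and block_thin above 200 N or contact force between jaw and block_mid above 200 N or contact force between jaw and block_thick above 200 N).
It fails at once if a block is moved by more than 50 mm or tipped over (distance of any of block_thin, block_mid, block_thick from where it was at the start of the episode above 0.05 m or angle between any of block_thin, block_mid, block_thick's own z axis and vertical above 0.4 rad).
It fails at once if a bystander is moved by more than 30 mm (distance of any of wash_bottle, cylinder_100, beaker, jar, spanner from where it was at the start of the episode above 0.03 m).
It also fails if it takes over 54 s, if anything falls off the work surface, if the arm or the gripper's body presses on something with over 40 N, if the wrist force passes 120 N, or if a joint passes its speed limit or range.

## Working session

There is one attempt and no reset: what is moved stays moved. The work goes in short steps, Python scripts to look and compute and a tool call to move; the robot and the scene stay as the last step left them, time stands still between calls to the robot, and variables do not carry over. Pictures are saved under pics/ and viewed, at most 10 in all, crops included, and the job is handed in when it is done.

Besides the shell and the picture viewer there is one more tool, called after "Call:" in YAML: its name, and indented under it one key for each argument. send_rows: Moves the arm, as the interface text tells. Shifts and turns lie within -1 to 1; 1 stands for 0.03 m of shift or 10 degrees of turn. Its arguments: {"type":"object","properties":{"targets":{"type":"array","items":{"type":"object","properties":{"claw":{"type":"number"},"dx":{"type":"number","minimum":-1,"maximum":1},"dy":{"type":"number","minimum":-1,"maximum":1},"dz":{"type":"number","minimum":-1,"maximum":1},"spin":{"type":"number","minimum":-1,"maximum":1}}}}},"required":["targets"]}

```bash
mkdir -p pics; ls; cat > h.py <<'E'
import numpy as np, cv2
from rig import env
def cam(n,f=None):
    c=env.camera(n)
    if f: cv2.imwrite('pics/'+f+'.png',c['pixels'])
    return c
def pts(c):
    d=c['depth'];K=c['intrinsics'];v,u=np.indices(d.shape)
    P=np.stack([(u-K[0,2])/K[0,0]*d,(v-K[1,2])/K[1,1]*d,d],-1)
    return (P-c['t'])@c['R']
E
python3 - <<'E'
from h import *
for n in('top','side'):
    c=cam(n,n+'0');np.save(n+'0.npy',pts(c)); print(n,-c['R'].T@c['t'])
o=env.get_obs();print({k:np.round(v,3) for k,v in o.items()},env.grip_point_offset)
E
```

```text
pics
top [0.32710992 0.07246111 1.49437408]
side [0.4906249  1.35914619 1.11594661]
{'clock': np.float64(0.1), 'joint_pos': array([-1.306,  0.314, -0.048,  1.21 , -0.   ,  1.571]), 'qd': array([ 0.   , -0.002,  0.004, -0.   ,  0.001, -0.001]), 'joint_torque': array([-1.0000e-03, -5.4077e+01,  3.4054e+01,  1.1000e-02, -0.0000e+00,
        0.0000e+00]), 'tcp_pos': array([ 0.157, -0.579,  0.231]), 'tool_rot': array([-3.14 ,  0.   ,  0.265]), 'wrist_force': array([-0.685, -1.626,  0.258]), 'ft_torque': array([ 0.015, -0.023,  0.02 ]), 'gripper_force': np.float64(0.0), 'width': np.float64(0.085)} 0.0187
```

View pics/top0.png

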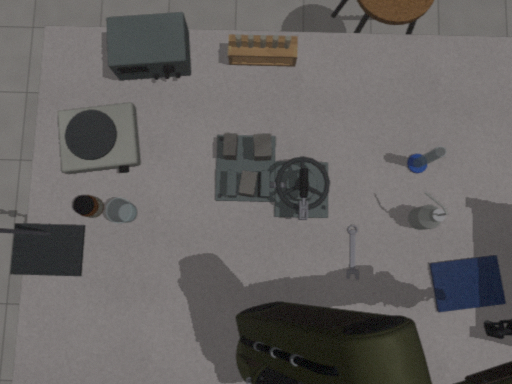

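View pics/side0.png

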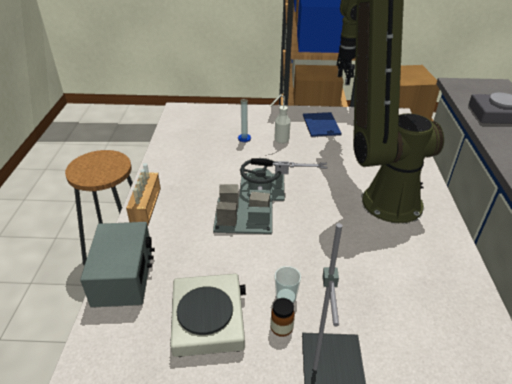

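Top view: the wheel is centred near (302,184), the crank bracket near (303,208) on the robot's side, and the grip runs up to about (304,168). The jaws and blocks lie to the left (world +y). Next I measure these.

```bash
python3 - <<'E'
from h import *
P=np.load('top0.npy');im=cv2.imread('pics/top0.png')
c=cv2.resize(im[120:230,200:345],None,fx=5.5,fy=5.4,interpolation=cv2.INTER_CUBIC);cv2.imwrite('pics/crop0.png',c)
g=im.max(2)
sub=np.zeros(g.shape,bool);sub[150:222,270:335]=1
z=P[...,2]
# ring top
m=sub&(z>.085)&(z<.106)&(g<70)
pts_=P[m][:,:2].astype(np.float64)
c0=np.median(pts_,0)
from scipy.optimize import least_squares
f=least_squares(lambda c:np.hypot(*(pts_-c).T)-.075,c0,loss='soft_l1',f_scale=.005);print('wheel',f.x,len(pts_),np.median(z[m]))
c=f.x
m=sub&(z>.112)
q=P[m];gg=g[m]
print('high',len(q))
for v in range(155,222,3):
    r=[(u,round(float(z[v,u]),3),int(g[v,u])) for u in range(294,314,2)];print(v,np.round(P[v,304,:2],3),r)
E
```

```text
wheel [ 0.52185767 -0.06769662] 844 0.09620441423548601
high 446
155 [ 0.626 -0.083] [(294, -0.006, 124), (296, -0.005, 126), (298, -0.003, 124), (300, 0.003, 119), (302, -0.003, 117), (304, 0.004, 119), (306, 0.003, 124), (308, 0.0, 125), (310, -0.003, 126), (312, 0.001, 126)]
158 [ 0.597 -0.073] [(294, 0.102, 67), (296, 0.092, 59), (298, 0.099, 53), (300, 0.106, 52), (302, 0.093, 50), (304, 0.099, 52), (306, 0.094, 54), (308, 0.096, 62), (310, 0.094, 69), (312, 0.091, 81)]
161 [ 0.589 -0.074] [(294, 0.096, 47), (296, 0.096, 49), (298, 0.1, 44), (300, 0.091, 44), (302, 0.098, 55), (304, 0.094, 48), (306, 0.094, 48), (308, 0.098, 47), (310, 0.099, 48), (312, 0.099, 56)]
164 [ 0.595 -0.083] [(294, 0.014, 62), (296, 0.012, 61), (298, 0.015, 60), (300, 0.096, 52), (302, 0.087, 52), (304, 0.013, 68), (306, 0.008, 82), (308, 0.009, 85), (310, 0.012, 82), (312, 0.091, 68)]
167 [ 0.585 -0.083] [(294, 0.009, 84), (296, 0.01, 85), (298, 0.009, 85), (300, 0.094, 67), (302, 0.092, 52), (304, 0.012, 51), (306, 0.01, 62), (308, 0.014, 79), (310, 0.007, 87), (312, 0.013, 88)]
170 [ 0.553 -0.069] [
[... 2898 characters left out ...]
99), (306, 0.13, 93), (308, 0.009, 95), (310, 0.014, 85), (312, 0.008, 85)]
215 [ 0.423 -0.073] [(294, 0.012, 84), (296, 0.008, 84), (298, 0.111, 70), (300, 0.126, 98), (302, 0.123, 103), (304, 0.122, 90), (306, 0.128, 93), (308, 0.009, 89), (310, 0.008, 85), (312, 0.015, 86)]
218 [ 0.414 -0.073] [(294, -0.001, 119), (296, -0.003, 112), (298, 0.116, 82), (300, 0.128, 101), (302, 0.124, 102), (304, 0.122, 97), (306, 0.123, 97), (308, 0.003, 118), (310, 0.005, 113), (312, -0.001, 118)]
221 [ 0.413 -0.087] [(294, -0.003, 122), (296, 0.0, 121), (298, 0.003, 121), (300, -0.002, 131), (302, -0.002, 128), (304, -0.003, 127), (306, 0.002, 126), (308, -0.0, 127), (310, 0.003, 125), (312, 0.003, 128)]
```

View pics/crop0.png

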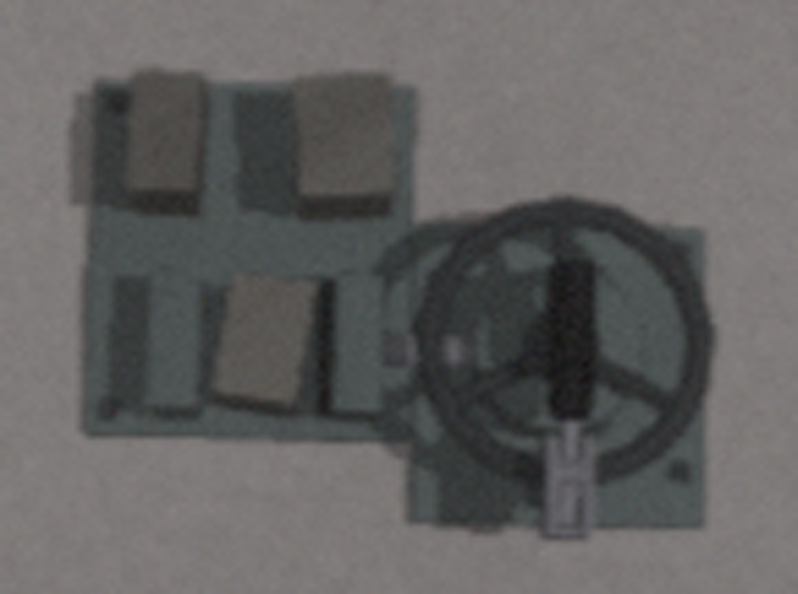

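Call:
send_rows:
  targets:
    - {"dz": 1,"claw": 1}
    - {"dz": 1,"claw": 1}
    - {"dx": 0.5,"dy": 1,"spin": -0.15,"claw": 1}
    - {"dx": 0.5,"dy": 1,"spin": -0.15,"claw": 1}
    - {"dx": 0.5,"dy": 1,"spin": -0.15,"claw": 1}
    - {"dx": 0.5,"dy": 1,"spin": -0.15,"claw": 1}
    - {"dx": 0.5,"dy": 1,"spin": -0.15,"claw": 1}
    - {"dx": 0.5,"dy": 1,"spin": -0.15,"claw": 1}
    - {"dx": 0.5,"dy": 1,"spin": -0.15,"claw": 1}
    - {"dx": 0.5,"dy": 1,"spin": -0.15,"claw": 1}
    - {"dx": 0.5,"dy": 1,"spin": -0.15,"claw": 1}
    - {"dx": 0.5,"dy": 1,"claw": 1}
    - {"dx": 1,"dy": 1,"claw": 1}
    - {"dx": 1,"dy": 1,"claw": 1}
    - {"dx": 1,"dy": 1,"claw": 1}
    - {"dx": 1,"dy": 1,"claw": 1}
    - {"dx": 1,"dy": 1,"claw": 1}
    - {"dx": 1,"dy": 1,"claw": 1}
    - {"dx": 1,"dy": 1,"claw": 1}
    - {"dx": 0.47,"claw": 1}

```text
$.targets[0]: bad value
```

Call:
send_rows:
  targets:
    - {"claw": 1}
    - {"claw": 1}

```text
$.targets[0]: bad value
```

```bash
python3 - <<'E'
from h import *
c=cam('side');P=pts(c);im=c['pixels'];
cv2.imwrite('pics/side1.png',cv2.resize(im[110:240,190:350],None,fx=4.6,fy=4.6,interpolation=cv2.INTER_CUBIC))
o=env.get_obs();print(o['clock'],o['tcp_pos'],o['tool_rot'],o['wrist_force'],o['joint_pos'])
E
```

```text
0.15 [ 0.15691807 -0.57866849  0.23064516] [-3.14029651e+00 -2.20053953e-05  2.64738823e-01] [ 0.31528592  0.41920269 -0.42648169] [-1.30600564e+00  3.14063383e-01 -4.78210973e-02  1.21020798e+00
  2.20726008e-05  1.57084816e+00]
```

View pics/side1.png

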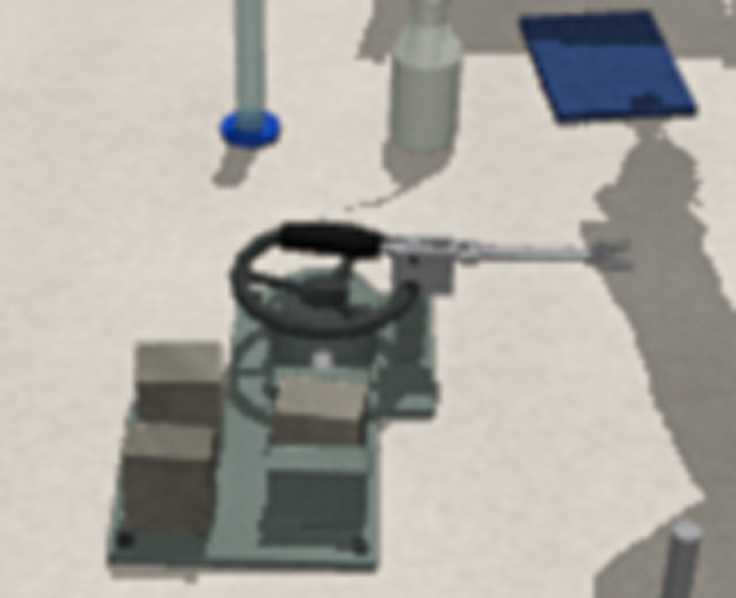

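The rows were refused, probably because every key is required. The side view confirms the grip is folded and tilted slightly up at (330,240) in the crop, with the bracket at (425,260). I'll resend with full rows.

Call:
send_rows:
  targets:
    - {"dx": 0,"dy": 0,"dz": 1,"spin": 0,"claw": 1}
    - {"dx": 0,"dy": 0,"dz": 1,"spin": 0,"claw": 1}
    - {"dx": 0.5,"dy": 1,"dz": 0,"spin": -0.15,"claw": 1}
    - {"dx": 0.5,"dy": 1,"dz": 0,"spin": -0.15,"claw": 1}
    - {"dx": 0.5,"dy": 1,"dz": 0,"spin": -0.15,"claw": 1}
    - {"dx": 0.5,"dy": 1,"dz": 0,"spin": -0.15,"claw": 1}
    - {"dx": 0.5,"dy": 1,"dz": 0,"spin": -0.15,"claw": 1}
    - {"dx": 0.5,"dy": 1,"dz": 0,"spin": -0.15,"claw": 1}
    - {"dx": 0.5,"dy": 1,"dz": 0,"spin": -0.15,"claw": 1}
    - {"dx": 0.5,"dy": 1,"dz": 0,"spin": -0.15,"claw": 1}
    - {"dx": 0.5,"dy": 1,"dz": 0,"spin": -0.15,"claw": 1}
    - {"dx": 0.5,"dy": 1,"dz": 0,"spin": 0,"claw": 1}
    - {"dx": 1,"dy": 1,"dz": 0,"spin": 0,"claw": 1}
    - {"dx": 1,"dy": 1,"dz": 0,"spin": 0,"claw": 1}
    - {"dx": 1,"dy": 1,"dz": 0,"spin": 0,"claw": 1}
    - {"dx": 1,"dy": 1,"dz": 0,"spin": 0,"claw": 1}
    - {"dx": 1,"dy": 1,"dz": 0,"spin": 0,"claw": 1}
    - {"dx": 1,"dy": 1,"dz": 0,"spin": 0,"claw": 1}
    - {"dx": 1,"dy": 1,"dz": 0,"spin": 0,"claw": 1}
    - {"dx": 0.47,"dy": 0,"dz": 0,"spin": 0,"claw": 1}

```text
clock: 2.65
tcp_pos: [0.5322, -0.0673, 0.2908]
tool_rot: [-3.141, 0.001, 0.032]
wrist_force: [-0.4, -1.1, -0.1]
width: 0.0852
gripper_force: 0.0
```

Call:
send_rows:
  targets:
    - {"dx": 0,"dy": 0,"dz": 0,"spin": 0,"claw": 1}
    - {"dx": 0,"dy": 0,"dz": 0,"spin": 0,"claw": 1}

```text
clock: 2.9
tcp_pos: [0.5303, -0.0699, 0.2912]
tool_rot: [3.141, 0.001, 0.028]
wrist_force: [0.2, -0.3, -0.5]
width: 0.0852
gripper_force: 0.0
```

```bash
python3 - <<'E'
from h import *
c=cam('side');P=pts(c);im=c['pixels'];
cv2.imwrite('pics/side2.png',cv2.resize(im[80:230,190:370],None,fx=4,fy=4,interpolation=cv2.INTER_CUBIC))
o=env.get_obs();print(o['clock'],o['tcp_pos'],o['tool_rot'],o['wrist_force'],o['joint_pos'])
E
```

```text
2.95 [ 0.53023123 -0.06991095  0.29132191] [3.14146748e+00 5.68200833e-04 2.78360012e-02] [ 0.27112607 -0.85608791 -0.12880271] [-1.30961700e-01  1.73137800e-01 -9.16485264e-02  1.30655126e+00
 -2.13446178e-04  2.98279498e+00]
```

View pics/side2.png

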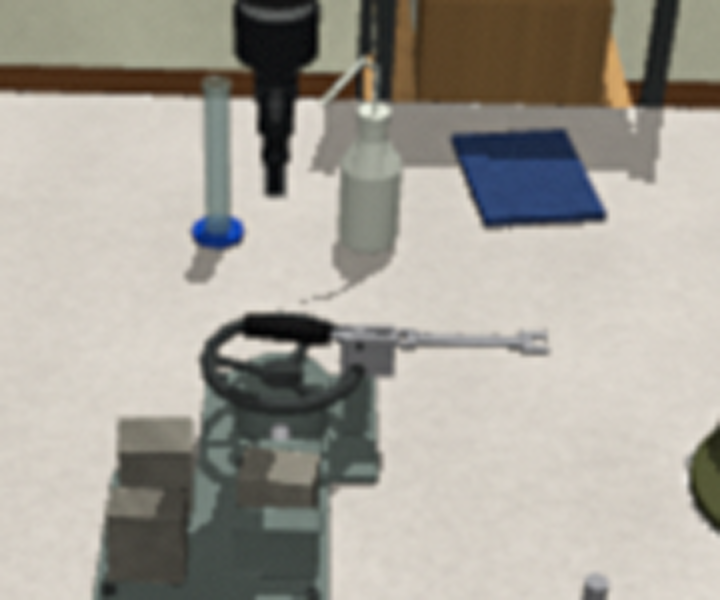

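The gripper, at (275,190) in the crop, hovers above the grip at (285,327). Now descend and close.

Call:
send_rows:
  targets:
    - {"dx": 0,"dy": 0.05,"dz": -1,"spin": 0,"claw": 1}
    - {"dx": 0,"dy": 0,"dz": -1,"spin": 0,"claw": 1}
    - {"dx": 0,"dy": 0,"dz": -1,"spin": 0,"claw": 1}
    - {"dx": 0,"dy": 0,"dz": -1,"spin": 0,"claw": 1}
    - {"dx": 0,"dy": 0,"dz": -1,"spin": 0,"claw": 1}
    - {"dx": 0,"dy": 0,"dz": -1,"spin": 0,"claw": 1}
    - {"dx": 0,"dy": 0,"dz": 0,"spin": 0,"claw": 1}
    - {"dx": 0,"dy": 0,"dz": 0,"spin": 0,"claw": -1}
    - {"dx": 0,"dy": 0,"dz": 0,"spin": 0,"claw": -1}
    - {"dx": 0,"dy": 0,"dz": 0,"spin": 0,"claw": -1}
    - {"dx": 0,"dy": 0,"dz": 0,"spin": 0,"claw": -1}
    - {"dx": 0,"dy": 0,"dz": 0,"spin": 0,"claw": -1}
    - {"dx": 0,"dy": 0,"dz": 0,"spin": 0,"claw": -1}

```text
clock: 4.58
tcp_pos: [0.5322, -0.0686, 0.112]
tool_rot: [3.139, -0.002, 0.029]
wrist_force: [1.8, -5.1, 2.0]
width: 0.024
gripper_force: 58.7
```

Call:
send_rows:
  targets:
    - {"dx": -0.12,"dy": 0,"dz": 0.51,"spin": 0,"claw": -1}
    - {"dx": -0.21,"dy": -0.01,"dz": 0.48,"spin": 0,"claw": -1}
    - {"dx": -0.29,"dy": -0.01,"dz": 0.43,"spin": 0,"claw": -1}
    - {"dx": -0.36,"dy": -0.01,"dz": 0.37,"spin": 0,"claw": -1}
    - {"dx": 0,"dy": 0,"dz": 0,"spin": 0,"claw": -1}

```text
clock: 5.2
tcp_pos: [0.5018, -0.0693, 0.1653]
tool_rot: [3.14, -0.001, 0.029]
wrist_force: [1.2, -4.6, -1.7]
width: 0.0237
gripper_force: 61.8
```

Call:
send_rows:
  targets:
    - {"dx": -0.42,"dy": -0.01,"dz": 0.3,"spin": 0,"claw": -1}
    - {"dx": -0.47,"dy": -0.01,"dz": 0.22,"spin": 0,"claw": -1}
    - {"dx": -0.5,"dy": -0.01,"dz": 0.13,"spin": 0,"claw": -1}
    - {"dx": -0.45,"dy": -0.01,"dz": 0.03,"spin": 0,"claw": -1}
    - {"dx": 0,"dy": 0,"dz": 0,"spin": 0,"claw": -1}
    - {"dx": 0,"dy": 0,"dz": 0,"spin": 0,"claw": -1}

```text
clock: 5.95
tcp_pos: [0.449, -0.0704, 0.1868]
tool_rot: [3.14, -0.005, 0.029]
wrist_force: [4.5, -3.3, 1.6]
width: 0.0241
gripper_force: 62.5
```

```bash
python3 - <<'E'
from h import *
c=cam('side');P=pts(c);im=c['pixels'];
cv2.imwrite('pics/side3.png',cv2.resize(im[90:210,220:340],None,fx=5,fy=5,interpolation=cv2.INTER_CUBIC))
o=env.get_obs();print(o['clock'],o['tcp_pos'],o['wrist_force'],o['ft_torque'])
E
```

```text
6.0 [ 0.44901413 -0.07043488  0.18679393] [ 5.0181212  -4.2228906   2.95931513] [-0.91722747 -1.33921154  0.04410532]
```

View pics/side3.png

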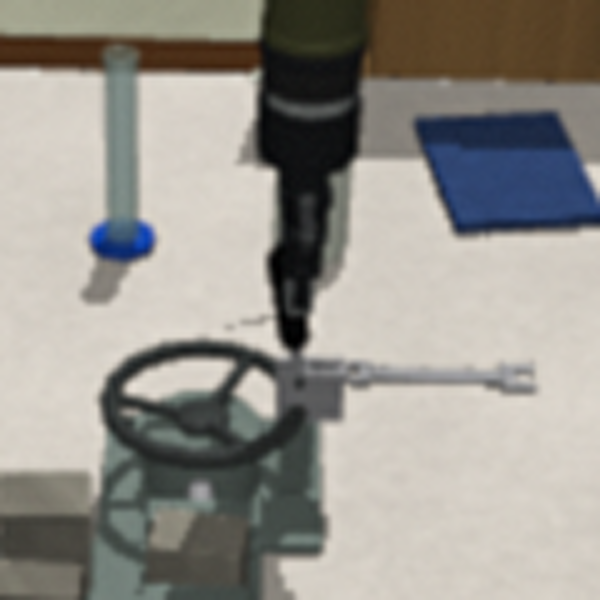

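The handle is nearly upright but still leans inward: the grip top is at (275,260) against its foot at (297,345). I'll push further out until the stop is felt.

Call:
send_rows:
  targets:
    - {"dx": -0.15,"dy": 0,"dz": 0,"spin": 0,"claw": -1}
    - {"dx": -0.15,"dy": 0,"dz": 0,"spin": 0,"claw": -1}
    - {"dx": 0,"dy": 0,"dz": 0,"spin": 0,"claw": -1}

```text
clock: 6.38
tcp_pos: [0.4407, -0.0702, 0.187]
tool_rot: [3.14, -0.007, 0.029]
wrist_force: [6.2, -1.6, 1.7]
width: 0.0243
gripper_force: 57.6
```

Call:
send_rows:
  targets:
    - {"dx": -0.12,"dy": 0,"dz": -0.02,"spin": 0,"claw": -1}
    - {"dx": 0,"dy": 0,"dz": 0,"spin": 0,"claw": -1}

```text
clock: 6.62
tcp_pos: [0.4377, -0.0703, 0.1868]
tool_rot: [3.14, -0.008, 0.029]
wrist_force: [5.9, -2.4, 3.3]
width: 0.0239
gripper_force: 57.3
```

Call:
send_rows:
  targets:
    - {"dx": -0.15,"dy": 0,"dz": 0,"spin": 0,"claw": -1}
    - {"dx": -0.1,"dy": 0,"dz": 0,"spin": 0,"claw": -1}
    - {"dx": 0,"dy": 0,"dz": 0,"spin": 0,"claw": -1}

```text
clock: 7.0
tcp_pos: [0.4305, -0.0703, 0.1863]
tool_rot: [3.14, -0.008, 0.029]
wrist_force: [10.1, -2.2, -2.0]
width: 0.0229
gripper_force: 56.7
```

```bash
python3 - <<'E'
from h import *
c=cam('side');P=pts(c);im=c['pixels'];
cv2.imwrite('pics/side4.png',cv2.resize(im[120:180,250:310],None,fx=10,fy=10,interpolation=cv2.INTER_CUBIC))
X=np.array([[.4445,-.0715,.12],[.4445,-.0715,.235]])
for x in X:
    q=c['intrinsics']@(c['R']@x+c['t']);q=q[:2]/q[2];print(q,(q-[250,120])*10)
o=env.get_obs();print(o['clock'],o['tcp_pos'],o['wrist_force'],o['ft_torque'])
E
```

```text
[279.66201331 164.64505012] [296.62013312 446.45050117]
[280.93044798 139.41942   ] [309.30447983 194.19420004]
7.05 [ 0.43053606 -0.07026866  0.18635683] [10.12113067 -3.73229005 -1.70451907] [-0.74094796 -2.2897087  -0.08306522]
```

View pics/side4.png

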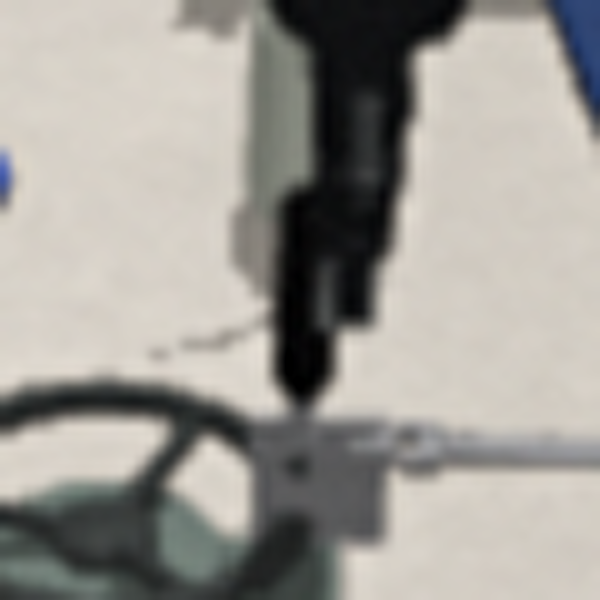

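The handle looks vertical now and is at its stop (push up to 10 N). However, the pads have slipped about 13 mm outward, with the fingertips at (350,320) against the handle axis at 305. I'll open, recentre, turn the gripper 90° so that a finger pushes outward, and regrip.

Call:
send_rows:
  targets:
    - {"dx": 0,"dy": 0,"dz": 0,"spin": 0,"claw": 1}
    - {"dx": 0,"dy": 0,"dz": 0,"spin": 0,"claw": 1}
    - {"dx": 0.31,"dy": -0.02,"dz": 0,"spin": 0,"claw": 1}
    - {"dx": 0.31,"dy": -0.02,"dz": 0,"spin": 1,"claw": 1}
    - {"dx": 0,"dy": 0,"dz": 0,"spin": 1,"claw": 1}
    - {"dx": 0,"dy": 0,"dz": 0,"spin": 1,"claw": 1}
    - {"dx": 0,"dy": 0,"dz": 0,"spin": 1,"claw": 1}
    - {"dx": 0,"dy": 0,"dz": 0,"spin": 1,"claw": 1}
    - {"dx": 0,"dy": 0,"dz": 0,"spin": 1,"claw": 1}
    - {"dx": 0,"dy": 0,"dz": 0,"spin": 1,"claw": 1}
    - {"dx": 0,"dy": 0,"dz": 0,"spin": 1,"claw": 1}
    - {"dx": 0,"dy": 0,"dz": 0,"spin": 1,"claw": 1}
    - {"dx": 0,"dy": 0,"dz": 0,"spin": 0,"claw": 1}

```text
clock: 8.68
tcp_pos: [0.4453, -0.0708, 0.1846]
tool_rot: [-3.141, -0.0, 1.598]
wrist_force: [0.2, 0.3, 0.4]
width: 0.0853
gripper_force: 0.0
```

```bash
python3 - <<'E'
from h import *
c=cam('side');P=pts(c);im=c['pixels'];
cv2.imwrite('pics/side5.png',cv2.resize(im[120:180,250:310],None,fx=10,fy=10,interpolation=cv2.INTER_CUBIC))
o=env.get_obs();print(o['clock'],o['tcp_pos'],o['tool_rot'],o['wrist_force'],o['ft_torque'])
m=(im.max(2)<75)&(P[...,2]>.13)&(P[...,2]<.24)&(abs(P[...,0]-.44)<.05)&(abs(P[...,1]+.07)<.03)
for z in np.arange(.14,.24,.01):
    q=P[m&(abs(P[...,2]-z)<.005)]
    if len(q): print(round(z,3),len(q),np.round(np.percentile(q[:,0],[3,50,97]),4),np.round(q[:,1].max(),4))
E
```

```text
8.725 [ 0.44518756 -0.07077646  0.18461446] [-3.14118856e+00 -2.46508103e-04  1.59683044e+00] [-0.04486584  0.20909699 -0.45316335] [-0.00653833  0.04093302  0.02432514]
0.15 4 [0.4481 0.4503 0.4523] -0.0605
0.16 8 [0.4412 0.445  0.4557] -0.0569
0.17 13 [0.4375 0.4454 0.4568] -0.0571
0.18 14 [0.4395 0.4494 0.4572] -0.0558
0.19 10 [0.4385 0.448  0.4565] -0.0571
0.2 17 [0.4389 0.4501 0.458 ] -0.0542
0.21 19 [0.3962 0.4433 0.4583] -0.0555
0.22 16 [0.3927 0.4456 0.4587] -0.0513
0.23 30 [0.392  0.4442 0.4591] -0.0544
```

View pics/side5.png

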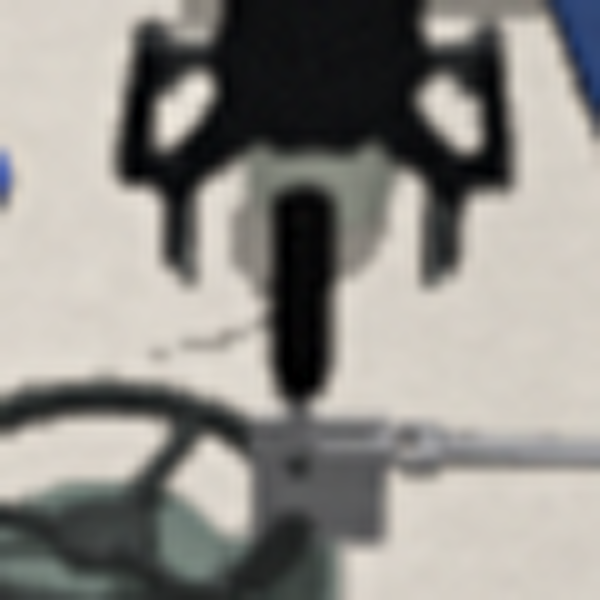

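The handle stands upright at (303,190–390) between the open fingers, axis x≈0.448. Grip and lean on the stop.

Call:
send_rows:
  targets:
    - {"dx": 0.05,"dy": 0.02,"dz": 0,"spin": 0,"claw": -1}
    - {"dx": 0,"dy": 0,"dz": 0,"spin": 0,"claw": -1}
    - {"dx": 0,"dy": 0,"dz": 0,"spin": 0,"claw": -1}
    - {"dx": 0,"dy": 0,"dz": 0,"spin": 0,"claw": -1}
    - {"dx": 0,"dy": 0,"dz": 0,"spin": 0,"claw": -1}
    - {"dx": -0.1,"dy": 0,"dz": 0,"spin": 0,"claw": -1}
    - {"dx": -0.1,"dy": 0,"dz": 0,"spin": 0,"claw": -1}
    - {"dx": 0,"dy": 0,"dz": 0,"spin": 0,"claw": -1}

```text
clock: 9.72
tcp_pos: [0.445, -0.0703, 0.1859]
tool_rot: [3.133, -0.0, 1.6]
wrist_force: [12.1, -0.3, -5.4]
width: 0.0245
gripper_force: 59.6
```

Call:
send_rows:
  targets:
    - {"dx": 0,"dy": 0,"dz": -0.1,"spin": 0,"claw": -1}
    - {"dx": 0,"dy": 0,"dz": -0.1,"spin": 0,"claw": -1}
    - {"dx": 0,"dy": 0,"dz": -0.1,"spin": 0,"claw": -1}
    - {"dx": 0,"dy": 0,"dz": -0.1,"spin": 0,"claw": -1}
    - {"dx": 0,"dy": 0,"dz": 0,"spin": 0,"claw": -1}

```text
clock: 10.35
tcp_pos: [0.4454, -0.0704, 0.1756]
tool_rot: [3.131, 0.0, 1.6]
wrist_force: [6.1, 1.2, 8.7]
width: 0.0253
gripper_force: 60.8
```

Call:
send_rows:
  targets:
    - {"dx": 0,"dy": 0,"dz": -0.1,"spin": 0,"claw": -1}
    - {"dx": 0,"dy": 0,"dz": -0.1,"spin": 0,"claw": -1}
    - {"dx": 0,"dy": 0,"dz": -0.1,"spin": 0,"claw": -1}
    - {"dx": 0,"dy": 0,"dz": 0,"spin": 0,"claw": -1}

```text
clock: 10.85
tcp_pos: [0.4468, -0.0713, 0.1735]
tool_rot: [3.126, 0.003, 1.6]
wrist_force: [-12.2, 2.7, 68.1]
width: 0.0247
gripper_force: 69.0
```

Bottomed hard after 12 mm at 68 N, so the handle is latched. I'll relax the command and compute the crank circle in row units.

Call:
send_rows:
  targets:
    - {"dx": 0.1,"dy": 0,"dz": 0.15,"spin": 0,"claw": -1}
    - {"dx": 0.1,"dy": 0,"dz": 0.15,"spin": 0,"claw": -1}
    - {"dx": 0,"dy": 0,"dz": 0,"spin": 0,"claw": -1}
    - {"dx": 0,"dy": 0,"dz": 0,"spin": 0,"claw": -1}

```text
clock: 11.35
tcp_pos: [0.4471, -0.0708, 0.1746]
tool_rot: [3.14, 0.001, 1.6]
wrist_force: [-4.0, -1.0, 18.8]
width: 0.0246
gripper_force: 62.7
```

```bash
python3 - <<'E'
from h import *
o=env.get_obs();print(o['clock'],o['tcp_pos'],o['wrist_force'])
a=np.pi+.033-np.radians(np.arange(0,421,10))
p=.075*np.c_[np.cos(a),np.sin(a)]/.03
p=np.round(p,2);d=np.diff(p,axis=0)
for i,r in enumerate(d):print(10*i+10,np.round(r,2))
E
```

```text
11.35 [ 0.4470764  -0.07078244  0.17458667] [-4.03800512 -0.97210613 18.80359698]
10 [0.02 0.43]
20 [0.1  0.43]
30 [0.17 0.4 ]
40 [0.24 0.36]
50 [0.3  0.32]
60 [0.35 0.26]
70 [0.39 0.2 ]
80 [0.41 0.13]
90 [0.44 0.05]
100 [ 0.43 -0.02]
110 [ 0.43 -0.1 ]
120 [ 0.4  -0.17]
130 [ 0.36 -0.24]
140 [ 0.32 -0.3 ]
150 [ 0.26 -0.35]
160 [ 0.2  -0.39]
170 [ 0.13 -0.41]
180 [ 0.05 -0.44]
190 [-0.02 -0.43]
200 [-0.1  -0.43]
210 [-0.17 -0.4 ]
220 [-0.24 -0.36]
230 [-0.3  -0.32]
240 [-0.35 -0.26]
250 [-0.39 -0.2 ]
260 [-0.41 -0.13]
270 [-0.44 -0.05]
280 [-0.43  0.02]
290 [-0.43  0.1 ]
300 [-0.4   0.17]
310 [-0.36  0.24]
320 [-0.32  0.3 ]
330 [-0.26  0.35]
340 [-0.2   0.39]
350 [-0.13  0.41]
360 [-0.05  0.44]
370 [0.02 0.43]
380 [0.1  0.43]
390 [0.17 0.4 ]
400 [0.24 0.36]
410 [0.3  0.32]
420 [0.35 0.26]
```

Call:
send_rows:
  targets:
    - {"dx": 0.02,"dy": 0.43,"dz": 0.08,"spin": 0,"claw": -1}
    - {"dx": 0.1,"dy": 0.43,"dz": 0,"spin": 0,"claw": -1}
    - {"dx": 0.17,"dy": 0.4,"dz": 0,"spin": 0,"claw": -1}
    - {"dx": 0.24,"dy": 0.36,"dz": 0,"spin": 0,"claw": -1}
    - {"dx": 0.3,"dy": 0.32,"dz": 0,"spin": 0,"claw": -1}
    - {"dx": 0.35,"dy": 0.26,"dz": 0,"spin": 0,"claw": -1}

```text
clock: 12.1
tcp_pos: [0.4826, -0.0055, 0.1752]
tool_rot: [3.141, 0.005, 1.6]
wrist_force: [0.8, -9.2, 2.2]
width: 0.0245
gripper_force: 60.6
```

```bash
cat >> h.py <<'E'
C=np.array([.522,-.068])
def feel():
    o=env.get_obs();p=np.array(o['tcp_pos'])[:2]-C;r=np.hypot(*p);e=p/r;t=np.array([e[1],-e[0]])
    F=np.array(o['wrist_force']);a=np.degrees(np.pi+.033-np.arctan2(p[1],p[0]))%360
    print('t %.2f wheel %.1f r %.4f push_tang %.2f rad_out %.2f fz %.1f'%(o['clock'],a,r,-F[:2]@t,-F[:2]@e,F[2]))
E
python3 -c "
from h import *
feel()"
```

```text
t 12.10 wheel 59.7 r 0.0738 push_tang 4.19 rad_out 8.19 fz 2.2
```

The free-run push is about 4 N, as expected. I'll continue.

Call:
send_rows:
  targets:
    - {"dx": 0.39,"dy": 0.15,"dz": 0,"spin": 0,"claw": -1}
    - {"dx": 0.41,"dy": 0.1,"dz": 0,"spin": 0,"claw": -1}
    - {"dx": 0.44,"dy": 0.05,"dz": 0,"spin": 0,"claw": -1}
    - {"dx": 0.43,"dy": -0.02,"dz": 0,"spin": 0,"claw": -1}
    - {"dx": 0.43,"dy": -0.1,"dz": 0,"spin": 0,"claw": -1}
    - {"dx": 0.4,"dy": -0.17,"dz": 0,"spin": 0,"claw": -1}
    - {"dx": 0.36,"dy": -0.24,"dz": 0,"spin": 0,"claw": -1}
    - {"dx": 0.32,"dy": -0.3,"dz": 0,"spin": 0,"claw": -1}

```text
clock: 13.1
tcp_pos: [0.576, -0.019, 0.1749]
tool_rot: [-3.138, -0.002, 1.601]
wrist_force: [-5.0, 0.8, 6.5]
width: 0.0248
gripper_force: 61.3
```

```bash
python3 -c "
from h import *
feel()"
```

```text
t 13.10 wheel 139.7 r 0.0729 push_tang 3.99 rad_out 3.14 fz 6.5
```

Call:
send_rows:
  targets:
    - {"dx": 0.26,"dy": -0.35,"dz": 0,"spin": 0,"claw": -1}
    - {"dx": 0.2,"dy": -0.39,"dz": 0,"spin": 0,"claw": -1}
    - {"dx": 0.13,"dy": -0.41,"dz": 0,"spin": 0,"claw": -1}
    - {"dx": 0.05,"dy": -0.44,"dz": 0,"spin": 0,"claw": -1}

```text
clock: 13.6
tcp_pos: [0.5967, -0.0669, 0.175]
tool_rot: [-3.141, -0.002, 1.601]
wrist_force: [-0.2, 3.6, 3.0]
width: 0.0246
gripper_force: 60.7
```

```bash
python3 -c "
from h import *
feel()"
```

```text
t 13.60 wheel 181.0 r 0.0747 push_tang 3.57 rad_out 0.18 fz 3.0
```

Call:
send_rows:
  targets:
    - {"dx": -0.02,"dy": -0.43,"dz": 0,"spin": 0,"claw": -1}
    - {"dx": -0.1,"dy": -0.43,"dz": 0,"spin": 0,"claw": -1}
    - {"dx": -0.17,"dy": -0.4,"dz": 0,"spin": 0,"claw": -1}
    - {"dx": -0.24,"dy": -0.36,"dz": 0,"spin": 0,"claw": -1}

```text
clock: 14.1
tcp_pos: [0.5806, -0.1176, 0.175]
tool_rot: [3.141, 0.0, 1.6]
wrist_force: [3.4, 1.8, -3.1]
width: 0.0247
gripper_force: 60.0
```

```bash
python3 -c "
from h import *
feel()"
```

```text
t 14.10 wheel 222.1 r 0.0768 push_tang 3.57 rad_out -1.45 fz -3.1
```

Call:
send_rows:
  targets:
    - {"dx": -0.3,"dy": -0.32,"dz": 0,"spin": 0,"claw": -1}
    - {"dx": -0.35,"dy": -0.26,"dz": 0,"spin": 0,"claw": -1}
    - {"dx": -0.39,"dy": -0.2,"dz": 0,"spin": 0,"claw": -1}

```text
clock: 14.48
tcp_pos: [0.5487, -0.1409, 0.1751]
tool_rot: [-3.142, 0.001, 1.6]
wrist_force: [4.4, -0.3, -3.5]
width: 0.0247
gripper_force: 59.7
```

```bash
python3 -c "
from h import *
feel()"
```

```text
t 14.47 wheel 251.8 r 0.0776 push_tang 4.00 rad_out -1.80 fz -3.5
```

Call:
send_rows:
  targets:
    - {"dx": -0.41,"dy": -0.13,"dz": 0,"spin": 0,"claw": -1}
    - {"dx": -0.44,"dy": -0.05,"dz": 0,"spin": 0,"claw": -1}

```text
clock: 14.72
tcp_pos: [0.5228, -0.1459, 0.1751]
tool_rot: [-3.141, 0.001, 1.6]
wrist_force: [3.8, -1.5, -4.6]
width: 0.0244
gripper_force: 59.7
```

```bash
python3 -c "
from h import *
feel()"
```

```text
t 14.72 wheel 271.3 r 0.0779 push_tang 3.81 rad_out -1.54 fz -4.6
```

```bash
sed -i 's/-.068\]/-.0705]/' h.py; python3 -c "
from h import *
feel()"
```

```text
t 14.72 wheel 271.3 r 0.0754 push_tang 3.81 rad_out -1.55 fz -4.6
```

Call:
send_rows:
  targets:
    - {"dx": -0.43,"dy": 0.02,"dz": 0,"spin": 0,"claw": -1}
    - {"dx": -0.43,"dy": 0.1,"dz": 0,"spin": 0,"claw": -1}

```text
clock: 14.98
tcp_pos: [0.4969, -0.1418, 0.1751]
tool_rot: [-3.141, 0.001, 1.6]
wrist_force: [4.1, -2.3, -6.1]
width: 0.0245
gripper_force: 59.6
```

```bash
python3 -c "
from h import *
feel()"
```

```text
t 14.97 wheel 291.3 r 0.0756 push_tang 4.64 rad_out -0.77 fz -6.1
```

Call:
send_rows:
  targets:
    - {"dx": -0.4,"dy": 0.17,"dz": 0,"spin": 0,"claw": -1}

```text
clock: 15.1
tcp_pos: [0.4852, -0.1365, 0.1751]
tool_rot: [-3.142, 0.001, 1.6]
wrist_force: [5.3, -2.6, -8.0]
width: 0.0247
gripper_force: 59.5
```

```bash
python3 -c "
from h import *
feel()"
```

```text
t 15.10 wheel 301.0 r 0.0755 push_tang 5.91 rad_out 0.29 fz -8.0
```

Call:
send_rows:
  targets:
    - {"dx": -0.36,"dy": 0.24,"dz": 0,"spin": 0,"claw": -1}

```text
clock: 15.22
tcp_pos: [0.4748, -0.1295, 0.1753]
tool_rot: [3.141, 0.001, 1.6]
wrist_force: [6.4, -4.8, -8.1]
width: 0.025
gripper_force: 59.5
```

```bash
python3 -c "
from h import *
feel()"
```

```text
t 15.22 wheel 310.5 r 0.0755 push_tang 7.98 rad_out 0.25 fz -8.1
```

The force rises from about 285° (the 47 mm block) to about 8 N, or roughly 70–90 N at the jaw. That is firm enough, so stop here and settle.

Call:
send_rows:
  targets:
    - {"dx": 0,"dy": 0,"dz": 0,"spin": 0,"claw": -1}

```text
clock: 15.35
tcp_pos: [0.4735, -0.1285, 0.1752]
tool_rot: [-3.14, -0.001, 1.601]
wrist_force: [-1.7, -1.2, -1.8]
width: 0.0246
gripper_force: 60.3
```

```bash
python3 -c "
from h import *
feel()"
```

```text
t 15.35 wheel 311.8 r 0.0756 push_tang -0.52 rad_out -1.97 fz -1.8
```

Wheel at about 312°, roughly 70 N. Release and retreat upwards.

Call:
send_rows:
  targets:
    - {"dx": 0,"dy": 0,"dz": 0,"spin": 0,"claw": 1}
    - {"dx": 0,"dy": 0,"dz": 0,"spin": 0,"claw": 1}
    - {"dx": 0,"dy": 0,"dz": 0,"spin": 0,"claw": 1}
    - {"dx": 0,"dy": 0,"dz": 0,"spin": 0,"claw": 1}
    - {"dx": 0,"dy": 0,"dz": 0.5,"spin": 0,"claw": 1}
    - {"dx": 0,"dy": 0,"dz": 1,"spin": 0,"claw": 1}
    - {"dx": 0,"dy": 0,"dz": 1,"spin": 0,"claw": 1}
    - {"dx": 0,"dy": 0,"dz": 1,"spin": 0,"claw": 1}
    - {"dx": 0,"dy": 0,"dz": 1,"spin": 0,"claw": 1}
    - {"dx": 0,"dy": 0,"dz": 0,"spin": 0,"claw": 1}
    - {"dx": 0,"dy": 0,"dz": 0,"spin": 0,"claw": 1}

```text
clock: 16.73
tcp_pos: [0.4753, -0.1294, 0.3103]
tool_rot: [3.141, 0.0, 1.6]
wrist_force: [0.3, 0.1, -1.2]
width: 0.0854
gripper_force: 0.0
```

```bash
python3 - <<'E'
from h import *
c=cam('side');cv2.imwrite('pics/side6.png',cv2.resize(c['pixels'][80:240,190:370],None,fx=3.7,fy=3.7,interpolation=cv2.INTER_CUBIC))
feel()
E
```

```text
t 16.77 wheel 310.6 r 0.0753 push_tang 1.14 rad_out -0.31 fz -0.8
```

View pics/side6.png

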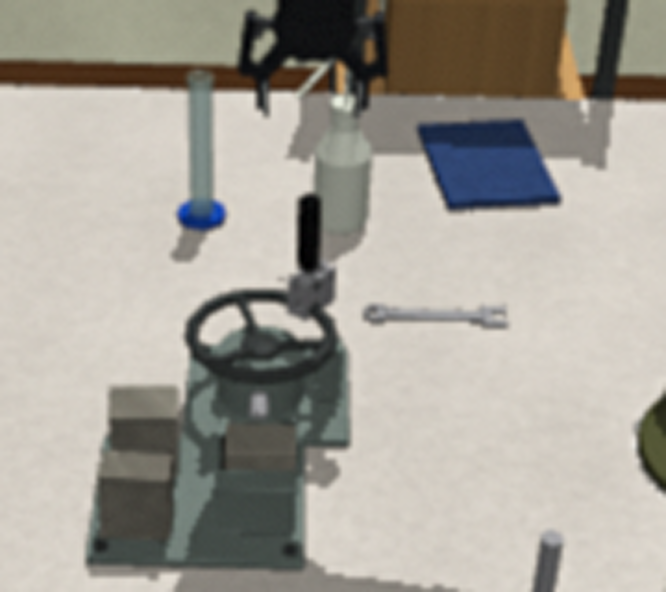

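The handle is upright and latched at (310,235), the block is squared between the jaws at (262,445), the gripper is clear, and the spares are undisturbed. Hand in.

```bash
python3 -c "
from rig import env
print(env.close_job())"
```

```text
the job is handed in; nothing more can be done
None
```

I handed the job in: the handle is latched upright and the middle block (47 mm, judged by where contact began) is clamped at about 70–85 N, estimated from crank feel. The gripper is clear, and the last picture shows the spare blocks undisturbed; the hand-in gave no verdict.

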